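Step the bedside pill reminder to the red bead

ROBOT

A 6-joint arm with a two-finger parallel gripper is mounted at the origin on the work surface. World frame = base frame: x ahead of the robot, y to its left, z up, the work surface at z = 0. Lengths are in m, angles in rad, forces in N, time in s.
With the tool pointing down it reaches from about 0.4 to 0.825 m from the base axis. Payload 7 kg.
Tool frame: the origin (TCP) lies at the very end of the fingers, on their centre line; the grasp point (between the pads) lies arm.hold_point_z behind it (arm.hold_point_z is the distance from the TCP to the grasp point, in m); z points along the fingers, y is the line along which they close (so a half turn about z gives the same grasp; the last joint's range is limited). The gripper opens to 88 mm and grips with 3 to 60 N. Pads are 19 mm wide; open, the fingers measure 130 mm over their backs; the gripper's body (78 mm by 193 mm) begins 47 mm behind the grasp point.
Start: joints at [-0.852, 0.359, 0.012, 0, -1.224, -0.288], TCP at [0.282, -0.613, 0.227] pointing down, gripper open.
Joint ranges: [-3.07, 3.07], [-1.43, 2.12], [-1.02, 1.25], [-3.03, 1.67], [-3.05, -0], [-3.03, 3.03]. Speed limits (rad/s): [2.39, 2.39, 3.01, 3.14, 3.14, 3.14].

INTERFACE

Orientations are given as [roll, pitch, yaw] about the fixed x, y, z axes, in that order (R = Rz(yaw) Ry(pitch) Rx(roll)).
In Python, from station import arm, workorder, grab_frame, camera_params gives the robot as it stands (arm), with the cameras as plain functions and the job (workorder).
- The arm moves only by the tool nudge_tcp, called after "Request:" as name([rows], argument=value, ...), one row to a line, values as JSON. Schema: {"type":"object","properties":{"moves":{"type":"array","items":{"type":"array","prefixItems":[{"type":"number"},{"type":"array","items":{"type":"number"},"minItems":3,"maxItems":3},{"type":"number"}],"minItems":3,"maxItems":3},"minItems":1,"maxItems":20},"force":{"type":"number"},"only":{"type":"string"},"quiet":{"type":"boolean"},"lines":{"type":"string"}},"required":["moves"],"additionalProperties":false}. moves is a list of rows, 1 to 20 of them, each written [opening, [dx, dy, dz], turn]: the finger opening in m, then dx, dy, dz in a scale on which 1.0 is 1 m, then a turn about the tool's z in shares of 45 degrees (1.0 is 45 degrees); each row is the pose to reach, as a shift and turn from the pose commanded when the call began, along the tool's axes at that moment; what a row does not reach only later rows make up. A row lasts 1/12 s, in which the tool goes at most 0.0417 m and 0.125 rad, less where a joint would pass 70% of its speed; a pose out of reach is approached as far as the arm can. The fingers move at their own pace and stop on an object; force is the grip in N (left out, the last holds). Time passes only in rows, so rows that do not move let the fingers close. The tool returns the time, the measured TCP pose, the force, the opening and the grip force at its end. only (a regular expression) keeps the lines of the reply that match it, lines (a string "A,B") keeps lines A to B, and quiet returns only ok. Shift and turn numbers lie between -1 and 1, and a call with a number outside is refused. Input that does not fit is refused with a message, and nothing moves.
- arm.get_state(): the state, without advancing time (a new reading comes with each control period).
- grab_frame(name): name is "side" or "top" or "wrist"; returns the picture (480x640x3 uint8, red, green, blue); there is no depth.
- camera_params(name): a dict with "fx", "fy", "cx", "cy" (pixels), "T" (4x4, takes a point from camera to world coordinates); the wrist camera has in their place "hand_eye" (4x4, takes a point from camera to tool coordinates, whose origin is the TCP and whose axes are the flange's). Camera axes: x right, y down, z forward; pixel columns grow to the right and rows downward; lengths in m; the calibration is good to about 2 mm. A picture is of the moment at which its call begins: read the wrist's pose just before it. camera_params takes no time and is no camera call.
- workorder.job_done(): hands the job in; it is judged then, once.
The state is a dict: "t": time; "q": joint angles; "qd": joint speeds; "joint_efforts": joint torques, N m; "eef_pos": TCP position; "ee_rot": TCP orientation; "force": force on the tool from outside, world axes, zero at the start; "moment": the same for the moment, N m; "width": finger opening in m; "gripper_force": force on a finger pad.
Only numpy, scipy, OpenCV 4.12 (cv2) and the standard library are available. Lean on these libraries where they do the work, as an engineer would, in place of code of your own. Each camera call takes 0.05 s, during which the arm holds its last target. There are 200 camera calls.

TASK

Tonight's dose on the teal pill reminder is marked by the red bead on its rim. Press the yellow key of the teal reminder fully down and let it spring back up, again and again, until the black arrow on its dial points at the red bead, then leave it. Do not press the key of the orange reminder, which is someone else's.

Things in the scene. Friction and masses are not known exactly. Their poses are not given: they have to be found in the camera images.
- teal_key_top (a point): Centre of the top of the round yellow key (34 mm across) of the fixed teal reminder. Top 66 mm above the table at rest; 12 mm travel to a hard stop, sprung, 2 N rising to about 4 N. A press of at least 11 mm and full release steps the dial 45 degrees clockwise from above, part going down, part coming up; never back. z up; x points to the dial's axis, 95 mm off. Case 38 mm high, dial cover 46 mm.
- teal_arrow (a point): Tip of the black arrow on the white dial of the teal reminder (round teal case 136 mm across, with a tongue that carries the key), under a clear cover: 50 mm from the dial's axis, 42 mm above the table. It goes round with the dial.
- red_bead: Red bead, 14 mm across and 8 mm high, fixed on the rim of the teal case 61 mm from the dial's axis; origin at the centre of its underside, 38 mm above the table. It is two to five whole 45 degree steps clockwise of the arrow's start; three white beads mark the other places. With the arrow pointing at it the tip is 11 to 13 mm from it seen from above, one step off 43 mm.
- orange_key_top (a point): Centre of the top of the yellow key of the orange reminder, same make and size as the teal one, also fixed, with a red bead of its own. This key is not to be pressed. Top 66 mm above the table at rest, 12 mm of travel.

How it is judged:
At the end, for the whole second after the job is handed in: The tip of the teal reminder's arrow is within 18 mm, seen from above, of the centre of the red bead (about 14 degrees either way of pointing straight at it), and the teal key is back up (its top less than 3 mm below rest) (horizontal distance between teal_arrow and red_bead below 0.018 m and height (world z) of teal_key_top above 0.063 m); the robot touches nothing.
It fails at once if the orange reminder's key is pressed more than 4 mm (height (world z) of orange_key_top below 0.062 m).
It also fails if it takes over 42 s, if anything falls off the work surface, if the arm or the gripper's body presses on something with over 40 N, if the wrist force passes 120 N, or if a joint passes its speed limit or range.

## Working session

There is one attempt and no reset: what is moved stays moved. The work goes in short steps, Python scripts to look and compute and a tool call to move; the robot and the scene stay as the last step left them, time stands still between calls to the robot, and variables do not carry over. Pictures are saved under pics/ and viewed, at most 10 in all, crops included, and the job is handed in when it is done.

```bash
mkdir -p pics; ls
```

Run:
```python
from station import arm, workorder, grab_frame, camera_params
import cv2,numpy as np
for n in("top","side"):
    cv2.imwrite(f"pics/{n}0.png",grab_frame(n)[:,:,::-1])
    p=camera_params(n);print(n,p)
s=arm.get_state();print(s["t"],s["eef_pos"],s["ee_rot"],arm.hold_point_z)
```

```text
pics
station.py
top {'fx': 623.042115112358, 'fy': 623.042115112358, 'cx': 312.28076609081825, 'cy': 223.8181024560526, 'T': array([[ 1.94941541e-04, -9.79196430e-01,  2.02914546e-01,
         4.29565396e-01],
       [-9.99981160e-01, -1.43583292e-03, -5.96815075e-03,
        -2.94033469e-02],
       [ 6.13534329e-03, -2.02909559e-01, -9.79178262e-01,
         9.33598135e-01],
       [ 0.00000000e+00,  0.00000000e+00,  0.00000000e+00,
         1.00000000e+00]])}
side {'fx': 491.0435892190645, 'fy': 491.0435892190645, 'cx': 316.44862530470414, 'cy': 240.78072479091037, 'T': array([[-0.94700937, -0.16116315,  0.27784831,  0.4117153 ],
       [-0.3211324 ,  0.45653994, -0.82972602,  0.55136816],
       [ 0.00687241, -0.87498441, -0.48410231,  0.43658588],
       [ 0.        ,  0.        ,  0.        ,  1.        ]])}
0.1 [ 0.28168306 -0.61295626  0.22573176] [ 3.14015420e+00 -1.31726551e-04 -2.71087131e+00] 0.0188
```

View pics/top0.png

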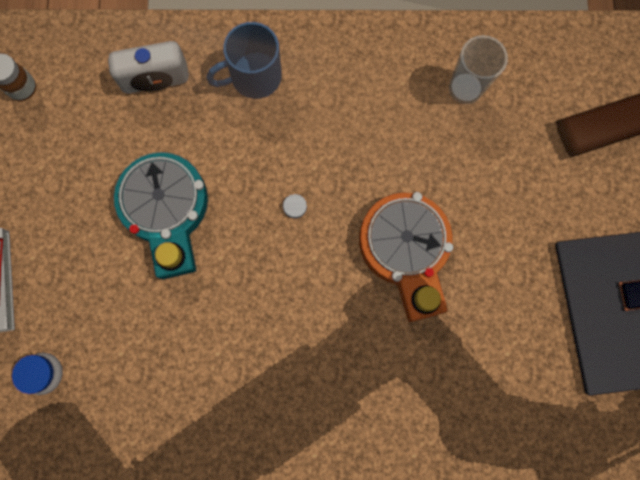

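View pics/side0.png

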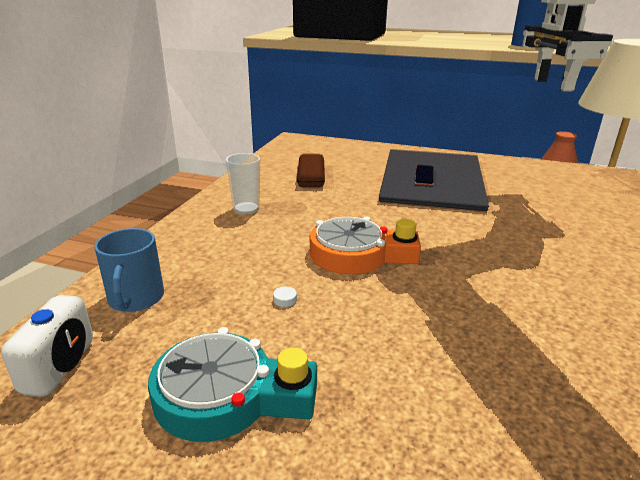

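The top view shows the teal dial centred at about (158,195). Its arrow tip is at (154,165), the red bead at (134,229) and the key at about (168,255). Clockwise from the arrow, the bead is about 223° away, so 5 steps. The side view shows the key top at about (293,356) and the red bead at (238,399). Next I'll crop closer and triangulate.

Run:
```python
import cv2,numpy as np
a=cv2.imread("pics/top0.png")[140:290,100:225];b=cv2.imread("pics/side0.png")[320:445,140:325]
a=cv2.resize(a,None,fx=4,fy=4,interpolation=2);cv2.imwrite("pics/c1.png",a)
b=cv2.resize(b,None,fx=4,fy=4,interpolation=2);cv2.imwrite("pics/c2.png",b)
```

```text
(no output)
```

View pics/c1.png

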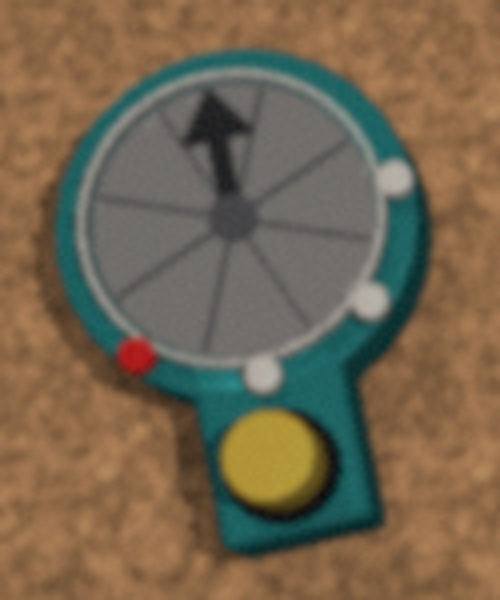

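View pics/c2.png

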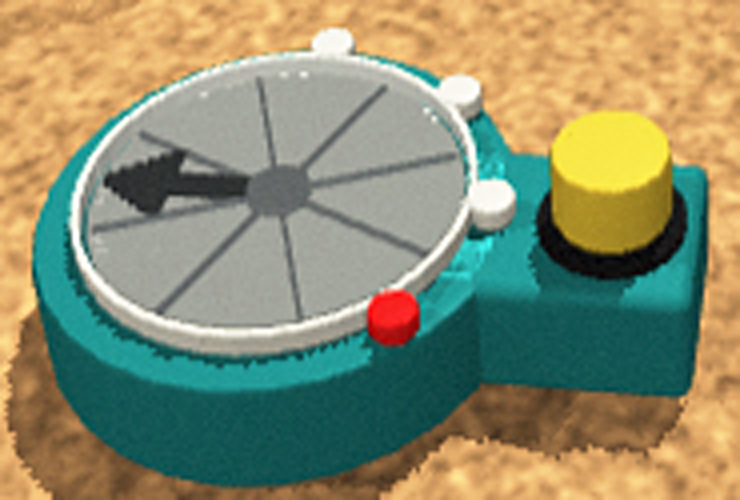

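Key top in the top view is about (166.7,254.0), and in the side view about (292.8,357.5). Bead: (134.2,229) and (238.2,396.8). Arrow tip: (152.2,163) and (165.8,365.2). Hub: (158.2,194) and (209.8,367.2).

Create h.py:
```python
from station import arm, workorder, grab_frame, camera_params
import numpy as np
from scipy.spatial.transform import Rotation as Ro
def ray(n,uv):
    p=camera_params(n);T=p["T"]
    d=T[:3,:3]@[(uv[0]-p["cx"])/p["fx"],(uv[1]-p["cy"])/p["fy"],1]
    return T[:3,3],d/np.linalg.norm(d)
def tri(a,b):
    A=np.zeros((3,3));c=np.zeros(3);R=[ray("top",a),ray("side",b)]
    for o,d in R:
        P=np.eye(3)-np.outer(d,d);A+=P;c+=P@o
    x=np.linalg.solve(A,c)
    return x,[np.linalg.norm(np.cross(x-o,d))*1e3 for o,d in R]
def totool(p):
    s=arm.get_state();return Ro.from_euler("xyz",s["ee_rot"]).inv().apply(np.array(p)-s["eef_pos"])
```

Run:
```python
from h import *
P={}
for n,a,b in[("key",(166.7,254),(292.8,357.5)),("bead",(134.2,229),(238.2,396.8)),("tip",(152.2,163),(165.8,365.2)),("hub",(158.2,194),(209.8,367.2))]:
    P[n],e=tri(a,b);print(n,P[n].round(4),np.round(e,1))
h=P["hub"]
ang=lambda p:np.degrees(np.arctan2(*(p-h)[1::-1]))
print(np.linalg.norm((P["key"]-h)[:2]),np.linalg.norm((P["bead"]-h)[:2]),np.linalg.norm((P["tip"]-h)[:2]),(ang(P["tip"])-ang(P["bead"]))%360)
print(totool(P["key"]), np.hypot(*P["key"][:2]))
```

```text
key [0.5659 0.1706 0.063 ] [0.3 0.3]
bead [0.6063 0.2244 0.0427] [0.2 0.2]
tip [0.7082 0.2048 0.038 ] [0.5 0.5]
hub [0.659  0.1927 0.0397] [0.5 0.5]
0.09571908160297156 0.06150181557748641 0.050633043783875675 224.9349778232337
[-0.58541905  0.59309187  0.16350045] 0.5910397942946222
```

All the checks hold: key to axis 95.7 mm, bead to axis 61.5 mm, tip to axis 50.6 mm, and 224.9° between arrow and bead, so 5 presses. Now I'll move above the key with the fingers closed.

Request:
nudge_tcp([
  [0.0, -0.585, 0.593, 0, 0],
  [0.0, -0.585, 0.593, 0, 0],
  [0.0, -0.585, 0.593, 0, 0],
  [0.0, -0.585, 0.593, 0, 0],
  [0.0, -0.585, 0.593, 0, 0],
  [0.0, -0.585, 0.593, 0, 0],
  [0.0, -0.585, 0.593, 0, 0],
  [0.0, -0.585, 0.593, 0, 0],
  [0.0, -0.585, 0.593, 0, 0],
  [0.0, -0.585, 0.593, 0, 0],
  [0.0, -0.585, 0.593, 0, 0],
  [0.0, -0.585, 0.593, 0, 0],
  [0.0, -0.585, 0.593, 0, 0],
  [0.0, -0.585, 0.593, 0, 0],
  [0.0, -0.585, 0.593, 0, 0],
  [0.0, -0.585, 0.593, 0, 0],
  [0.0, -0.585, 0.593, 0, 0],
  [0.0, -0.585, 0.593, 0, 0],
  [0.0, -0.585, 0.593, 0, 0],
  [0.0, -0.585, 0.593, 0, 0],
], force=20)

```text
refused: moves[0]: [0.0, -0.585, 0.593, 0, 0] is too long (schema: maxItems 3). Nothing was moved.
```

Refused on format, not on reach. It needs rows with the three-number parts in brackets of their own.

Request:
nudge_tcp([
  [0.0, [-0.585, 0.593, 0], 0],
  [0.0, [-0.585, 0.593, 0], 0],
  [0.0, [-0.585, 0.593, 0], 0],
  [0.0, [-0.585, 0.593, 0], 0],
  [0.0, [-0.585, 0.593, 0], 0],
  [0.0, [-0.585, 0.593, 0], 0],
  [0.0, [-0.585, 0.593, 0], 0],
  [0.0, [-0.585, 0.593, 0], 0],
  [0.0, [-0.585, 0.593, 0], 0],
  [0.0, [-0.585, 0.593, 0], 0],
  [0.0, [-0.585, 0.593, 0], 0],
  [0.0, [-0.585, 0.593, 0], 0],
  [0.0, [-0.585, 0.593, 0], 0],
  [0.0, [-0.585, 0.593, 0], 0],
  [0.0, [-0.585, 0.593, 0], 0],
  [0.0, [-0.585, 0.593, 0], 0],
  [0.0, [-0.585, 0.593, 0], 0],
  [0.0, [-0.585, 0.593, 0], 0],
  [0.0, [-0.585, 0.593, 0], 0],
  [0.0, [-0.585, 0.593, 0], 0],
], force=20)

```text
t: 1.77
eef_pos: [0.5658, 0.1719, 0.2264]
ee_rot: [3.142, -0.0, -2.71]
force: [0.7, -1.0, -0.0]
width: 0.0004
gripper_force: 0.0
```

```bash
python3 -c "
from h import *
print(totool([.5659,.1706,.066]),arm.get_state()['force'])"
```

```text
[ 0.00041824 -0.0012451   0.1603558 ] [ 0.72432352 -1.03876565 -0.03068888]
```

Request:
nudge_tcp([
  [0, [0, 0, 0.04], 0],
  [0, [0, 0, 0.08], 0],
  [0, [0, 0, 0.12], 0],
  [0, [0, 0, 0.14], 0],
  [0, [0, 0, 0.145], 0],
  [0, [0, 0, 0.145], 0],
  [0, [0, 0, 0.145], 0],
])

```text
t: 2.35
eef_pos: [0.5666, 0.1701, 0.0826]
ee_rot: [-3.141, 0.001, -2.71]
force: [0.7, 0.1, 1.0]
width: 0.0005
gripper_force: 0.0
```

Run:
```python
from h import *
import cv2
print(totool([.5659,.1706,.066]),arm.get_state()['force'])
im=grab_frame("side")[:,:,::-1];cv2.imwrite("pics/s1.png",cv2.resize(im[260:450,140:390],None,fx=3,fy=3))
```

```text
[0.00041735 0.00075682 0.0166332 ] [0.68820408 0.12232198 0.9608553 ]
```

View pics/s1.png

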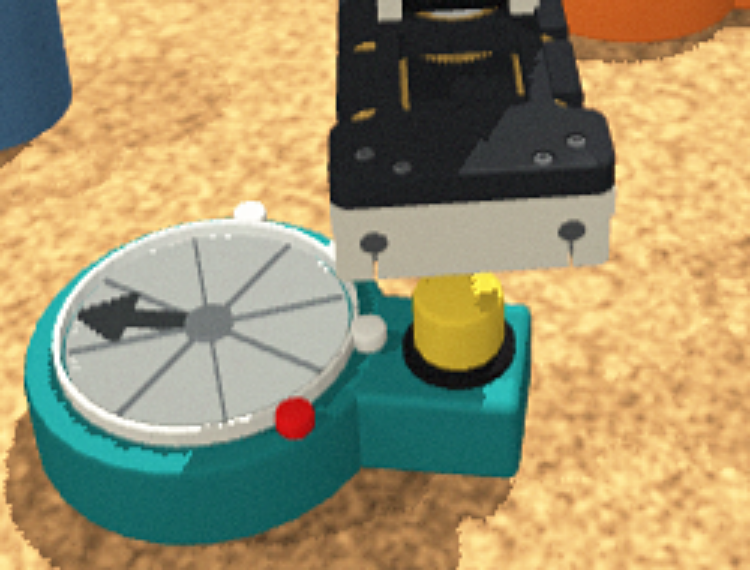

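The closed gripper is over the yellow key and the arrow hasn't moved. First press: go down gently and read the force.

Request:
nudge_tcp([
  [0, [0, 0, 0.012], 0],
  [0, [0, 0, 0.018], 0],
  [0, [0, 0, 0.022], 0],
  [0, [0, 0, 0.026], 0],
  [0, [0, 0, 0.028], 0],
  [0, [0, 0, 0.028], 0],
  [0, [0, 0, 0.028], 0],
])

```text
t: 2.98
eef_pos: [0.5665, 0.1703, 0.0543]
ee_rot: [3.142, 0.002, -2.71]
force: [1.6, 1.0, 3.6]
width: 0.0005
gripper_force: 1.8
```

Request:
nudge_tcp([
  [0, [0, 0, 0.001], 0],
  [0, [0, 0, 0.001], 0],
  [0, [0, 0, 0.001], 0],
])

```text
t: 3.23
eef_pos: [0.5666, 0.1702, 0.054]
ee_rot: [-3.142, 0.002, -2.71]
force: [-1.3, 0.6, 11.7]
width: 0.0003
gripper_force: 5.6
```

The key is on its hard stop (z 0.054, 12 N). I'll release and check that the dial made one step.

Request:
nudge_tcp([
  [0, [0, 0, -0.01], 0],
  [0, [0, 0, -0.022], 0],
  [0, [0, 0, -0.029], 0],
  [0, [0, 0, -0.029], 0],
  [0, [0, 0, -0.029], 0],
  [0, [0, 0, -0.029], 0],
])

```text
t: 3.73
eef_pos: [0.5652, 0.1695, 0.081]
ee_rot: [3.141, -0.001, -2.711]
force: [-0.5, 0.7, 0.2]
width: 0.0005
gripper_force: 0.0
```

Run:
```python
from h import *
import cv2
im=grab_frame("side")[:,:,::-1];cv2.imwrite("pics/s2.png",cv2.resize(im[310:450,140:330],None,fx=3,fy=3))
```

```text
(no output)
```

View pics/s2.png

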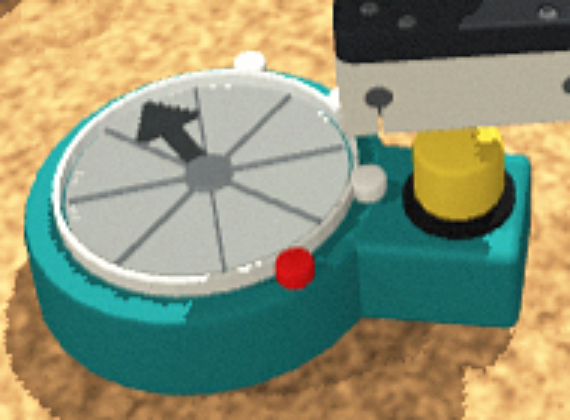

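The arrow tip is now at crop (150,105), one step clockwise, and the key is back up. Four presses remain, so I'll do two more with the same profile.

Request:
nudge_tcp([
  [0, [0, 0, 0.012], 0],
  [0, [0, 0, 0.018], 0],
  [0, [0, 0, 0.024], 0],
  [0, [0, 0, 0.029], 0],
  [0, [0, 0, 0.029], 0],
  [0, [0, 0, 0.029], 0],
  [0, [0, 0, 0.029], 0],
])

```text
t: 4.37
eef_pos: [0.5656, 0.1697, 0.0539]
ee_rot: [-3.141, -0.0, -2.71]
force: [-6.0, -0.3, 17.4]
width: 0.0002
gripper_force: 8.5
```

Request:
nudge_tcp([
  [0, [0, 0, -0.01], 0],
  [0, [0, 0, -0.022], 0],
  [0, [0, 0, -0.029], 0],
  [0, [0, 0, -0.029], 0],
  [0, [0, 0, -0.029], 0],
  [0, [0, 0, -0.029], 0],
])

```text
t: 4.87
eef_pos: [0.5653, 0.1696, 0.0809]
ee_rot: [3.142, -0.001, -2.711]
force: [0.1, -0.1, -0.3]
width: 0.0005
gripper_force: 0.0
```

Request:
nudge_tcp([
  [0, [0, 0, 0.012], 0],
  [0, [0, 0, 0.018], 0],
  [0, [0, 0, 0.024], 0],
  [0, [0, 0, 0.029], 0],
  [0, [0, 0, 0.029], 0],
  [0, [0, 0, 0.029], 0],
  [0, [0, 0, 0.029], 0],
])

```text
t: 5.45
eef_pos: [0.5655, 0.1697, 0.0539]
ee_rot: [-3.141, -0.0, -2.71]
force: [-6.8, -0.2, 17.9]
width: 0.0007
gripper_force: 8.7
```

Request:
nudge_tcp([
  [0, [0, 0, -0.01], 0],
  [0, [0, 0, -0.022], 0],
  [0, [0, 0, -0.029], 0],
  [0, [0, 0, -0.029], 0],
  [0, [0, 0, -0.029], 0],
  [0, [0, 0, -0.029], 0],
])

```text
t: 5.95
eef_pos: [0.5654, 0.1696, 0.0809]
ee_rot: [3.142, -0.001, -2.711]
force: [-0.3, 0.1, -0.6]
width: 0.0008
gripper_force: 0.0
```

Run:
```python
from h import *
import cv2
im=grab_frame("side")[:,:,::-1];cv2.imwrite("pics/s3.png",cv2.resize(im[310:450,140:330],None,fx=3,fy=3))
```

```text
(no output)
```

View pics/s3.png

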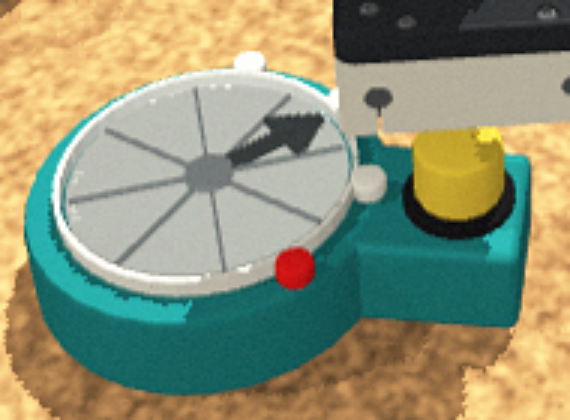

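The arrow tip is at crop (325,115), pointing at the second white bead after three steps. Two presses remain, after which I'll raise the arm clear.

Request:
nudge_tcp([
  [0, [0, 0, 0.012], 0],
  [0, [0, 0, 0.018], 0],
  [0, [0, 0, 0.024], 0],
  [0, [0, 0, 0.029], 0],
  [0, [0, 0, 0.029], 0],
  [0, [0, 0, 0.029], 0],
  [0, [0, 0, 0.029], 0],
])

```text
t: 6.58
eef_pos: [0.5656, 0.1697, 0.0539]
ee_rot: [-3.141, -0.0, -2.71]
force: [-7.1, 0.4, 17.0]
width: 0.0004
gripper_force: 8.4
```

Request:
nudge_tcp([
  [0, [0, 0, -0.01], 0],
  [0, [0, 0, -0.022], 0],
  [0, [0, 0, -0.029], 0],
  [0, [0, 0, -0.029], 0],
  [0, [0, 0, -0.029], 0],
  [0, [0, 0, -0.029], 0],
])

```text
t: 7.08
eef_pos: [0.5654, 0.1696, 0.0809]
ee_rot: [3.142, -0.001, -2.711]
force: [0.5, 0.0, -0.6]
width: 0.0006
gripper_force: 0.0
```

Request:
nudge_tcp([
  [0, [0, 0, 0.012], 0],
  [0, [0, 0, 0.018], 0],
  [0, [0, 0, 0.024], 0],
  [0, [0, 0, 0.029], 0],
  [0, [0, 0, 0.029], 0],
  [0, [0, 0, 0.029], 0],
  [0, [0, 0, 0.029], 0],
])

```text
t: 7.67
eef_pos: [0.5656, 0.1697, 0.0539]
ee_rot: [-3.141, -0.0, -2.71]
force: [-7.2, -0.6, 17.9]
width: 0.0004
gripper_force: 8.7
```

Request:
nudge_tcp([
  [0, [0, 0, -0.01], 0],
  [0, [0, 0, -0.022], 0],
  [0, [0, 0, -0.04], 0],
  [0, [0, 0, -0.08], 0],
  [0, [0, 0, -0.1], 0],
  [0, [0, 0, -0.1], 0],
  [0, [0, 0, -0.1], 0],
  [0, [0, 0, -0.1], 0],
])

```text
t: 8.33
eef_pos: [0.5651, 0.1695, 0.1518]
ee_rot: [3.141, -0.001, -2.711]
force: [-0.1, 0.2, -0.3]
width: 0.0006
gripper_force: 0.0
```

Run:
```python
from h import *
import cv2
im=grab_frame("side")[:,:,::-1];cv2.imwrite("pics/s4.png",cv2.resize(im[310:450,140:330],None,fx=3,fy=3))
```

```text
(no output)
```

View pics/s4.png

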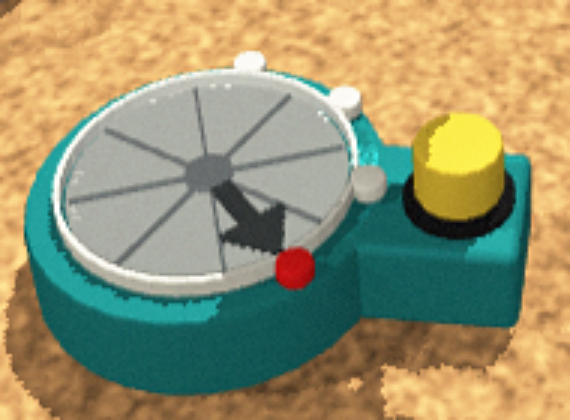

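The arrow tip at crop (283,255) points at the red bead at (295,268). The key is up and the gripper is clear.

```bash
python3 -c "
from station import arm, workorder, grab_frame, camera_params
print(workorder.job_done())"
```

```text
the job is handed in; nothing more can be done
None
```

I pressed the teal key five times and the last picture shows its arrow pointing at the red bead with the key back up; I never touched the orange reminder, and the job was handed in at about 8.4 s (the verdict was not shown).

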